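Take the left-hand-threaded burr nut off a spice grinder

TASK

Take the wing nut off the spice grinder so that its burr can be cleaned: the nut has a left-hand (reverse) thread, so it comes undone clockwise seen from above. Undo it without wrenching, pull it off only when you feel that it has come free, and set it down gently, wings up, in the middle of the white plate on the hob, leaving everything else alone.

Things in the scene. Friction and masses are not known exactly. Their poses are not given: they have to be found in the camera images.
- grinder: Table-top spice grinder, hopper off: round black housing 116 mm across, 84 mm high, fixed, outlet chute on its -x side, low grey collar (96 mm across, top at 93 mm) round the burr. Origin at the centre of its underside, z up along the spindle and nut axis. Contact from the nut of more than 25 N damages it.
- burr_top (a point): Point on the spindle axis 90 mm above the grinder's underside: the face of the steel burr carrier under the nut. The carrier is sprung (about 6 N when right down, 3.5 N at the top of its 5 mm travel) and presses the nut up against its thread, which makes friction when turning. The spindle is locked: it does not turn with the nut.
- nut: Loose wing nut, about 0.09 kg, screwed on the spindle: brass skirt 44 mm across, 25 mm high, with a red wing bar on top: 44 mm long (its x), 12 mm wide (its y), 21 mm high. Origin at the centre of the skirt's underside, 90 to 95 mm above the grinder's underside when screwed on; z up. Steep LEFT-HAND thread. About 2 mm of sideways play.
- nut_wings (a point): Centre of the nut's red wing bar, 35.5 mm above the nut's origin, 10.5 mm below its top. The thread: turned clockwise from above (yaw decreasing) the nut rises and comes free after 0.6 to 1.9 rad, different every time and not visible; it stays free for about 0.2 rad more, then meets a hard stop. Turned anticlockwise it jams within 0.1 to 1.2 rad.
- nut_mouth (a point): Centre of the nut's open underside (its origin). Before it is free the nut can be raised at most 5 mm above its lowest position (underside 90 mm above the grinder's) before the thread holds it; once free it lifts straight off, and is clear of the spindle 20 mm above that position.
- plate: White dinner plate, 190 mm across, 22 mm high at the rim, lying level and immovable on the hob's grate. Origin at the centre of its underside; the flat middle is 8 mm above the origin and reaches 45 mm from the centre. Contact from the nut of more than 60 N damages it.
- spice_jar: Bystander: loose spice jar, 41 mm across, 105 mm high, dark lid; origin at the centre of its underside.
- mill_3: Bystander: loose salt shaker with a grey top, 44 mm across, 90 mm high; origin at the centre of its underside.

How it is judged (in metres and radians):
On the way:
1. the nut is off the spindle, lifted clear above it (z of nut in the frame of grinder above 0.12 m and horizontal distance between nut and grinder below 0.06 m), for 0.05 s.
At the end, for the whole second after the job is handed in: The nut stands at rest, wings up (within 0.15 rad), on the flat middle of the plate, its centre within 35 mm of the plate's centre, released (horizontal distance between nut and plate below 0.035 m and z of nut in the frame of plate between 0.004 and 0.014 m and angle between nut's own z axis and vertical below 0.15 rad and linear speed of nut below 0.02 m/s); the robot touches nothing.
It fails at once if the nut is wrenched or pulled against the grinder with more than 25 N (contact force between nut and grinder above 25 N).
It fails at once if the nut is pressed on the plate with more than 60 N (contact force between nut and plate above 60 N).
It fails at once if the nut is dropped: let go over the plate with its underside more than 12 mm above the plate's flat middle (contact force between nut and the fingers below 0.05 N and contact force between nut and grinder below 0.01 N and z of nut in the frame of plate above 0.02 m and horizontal distance between nut and plate below 0.12 m).
It fails at once if the spice jar is disturbed (20 mm) (distance of spice_jar from where it was at the start of the episode above 0.02 m).
It fails at once if the salt shaker is disturbed (20 mm) (distance of mill_3 from where it was at the start of the episode above 0.02 m).
It also fails if it takes over 69 s, if anything falls off the work surface, if the arm or the gripper's body presses on something with over 40 N, if the wrist force passes 120 N, or if a joint passes its speed limit or range.

ROBOT

A 6-joint arm with a two-finger parallel gripper is mounted at the origin on a cart in front of the work surface, level with it; the furniture and walls round the work are solid. World frame = base frame: x ahead of the robot, y to its left, z up, the work surface at z = 0. Lengths are in m, angles in degrees, forces in N, time in s.
With the tool pointing down it reaches from about 0.25 to 0.725 m from the base axis. Payload 9.7 kg.
Tool frame: the origin (TCP) lies midway between the tips of the shut fingers; the grasp point (between the pads) lies 19 mm behind it; z points along the fingers, y is the line along which they close (so a half turn about z gives the same grasp; the last joint's range is limited). The gripper opens to 85 mm and grips with 20 to 120 N. Pads are 22 mm wide; open, the fingers measure 114 mm over their backs; the gripper's body (76 mm by 85 mm) begins 54 mm behind the grasp point. The pads swing forward as they close: fully open they stand 13 mm farther back than shut.
Start: joints at [-76.49, 4.979, 10.078, 95.1, 0, 90], TCP at [0.128, -0.535, 0.231] pointing down, gripper open.
Joint ranges: [-179.16, 179.16], [-48.56, 103.87], [-65.8, 70.77], [-126.05, 130.52], [-82.76, 87.17], [-180, 180]. Speed limits (degrees/s): [127.2, 127.2, 147.25, 180, 180, 180].

INTERFACE

Orientations are given as [roll, pitch, yaw] about the fixed x, y, z axes, in that order (R = Rz(yaw) Ry(pitch) Rx(roll)).
In Python, from workcell import * gives the robot as it stands.
- The arm moves only by the tool servo_tool, never from a script. Its argument "moves" is a list of rows, each a list of 4 numbers: the shift along the world's x, y, z in normalised numbers (1 is 0.75 m), then the turn about the world's z in parts of the range, where 1.0 means pi rad. A call has 1 to 20 rows; each row is the pose to reach, as a shift and turn from the pose commanded when the call began; what a row does not reach only later rows make up. A row lasts 1/12 s, in which the tool goes at most 41.7 mm and 7.16 degrees, less where a joint would pass 70% of its speed; a pose out of reach is approached as far as the arm can. Shift and turn numbers lie between -1 and 1, and a call with a number outside is refused. A call with a gripper value outside its range is refused whole. "claw" is the closure, from 0 (fully open) to 1 (shut), set as the call begins (left out, the last holds). The fingers move at their own pace and stop on an object; "force" is the grip in N (left out, the last holds). Time passes only in rows, so rows that repeat a pose let the fingers close. It gives the time, the measured TCP pose, the force, the opening and the grip force at its end, in the units of the state.
- get_obs(): the state, without advancing time (a new reading comes with each control period).
- camera(name): name is "scene" or "side" or "wrist"; returns the picture (480x640x3 uint8, red, green, blue); there is no depth.
- get_calibration(name): a dict with "fx", "fy", "cx", "cy" (pixels), "rvec" (rotation vector, rad) and "tvec" (3), from world to camera coordinates, as OpenCV has them; the wrist camera has in their place "tool_from_camera" (4x4, takes a point from camera to tool coordinates, whose origin is the TCP and whose axes are the flange's). Camera axes: x right, y down, z forward; pixel columns grow to the right and rows downward; lengths in m; the calibration is good to about 2 mm. A picture is of the moment at which its call begins: read the wrist's pose just before it. get_calibration takes no time and is no camera call.
- job_done(): hands the job in; it is judged then, once.
The state is a dict: "time": time; "q": joint angles; "qd": joint speeds; "joint_efforts": joint torques, N m; "ee_pos": TCP position; "tcp_rot": TCP orientation; "wrist_force": force on the tool from outside, world axes, zero at the start; "torque": the same for the moment, N m; "opening": finger opening in m; "grasp_force": force on a finger pad.
Only numpy, scipy, OpenCV 4.12 (cv2) and the standard library are available. Lean on these libraries where they do the work, as an engineer would, in place of code of your own. Each camera call takes 0.05 s, during which the arm holds its last target. There are 200 camera calls.

## Working session

There is one attempt and no reset: what is moved stays moved. The work goes in short steps, Python scripts to look and compute and a tool call to move; the robot and the scene stay as the last step left them, time stands still between calls to the robot, and variables do not carry over. Pictures are saved under pics/ and viewed, at most 10 in all, crops included, and the job is handed in when it is done.

Besides the shell and the picture viewer there is one more tool, called after ">>>" in YAML: its name, and indented under it one key for each argument. servo_tool: Moves the arm, as the interface text tells. Its arguments: {"type":"object","properties":{"moves":{"type":"array","items":{"type":"array","items":{"type":"number"}}},"claw":{"type":"number"},"force":{"type":"number"}},"required":["moves"]}

```bash
mkdir -p pics; cat > h.py <<'E'
from workcell import *
import numpy as np, cv2
from scipy.spatial.transform import Rotation as R
def save(n,f):
    im=camera(n); cv2.imwrite('pics/'+f,im[:,:,::-1]); return im
def rays(name,uv,obs=None):
    c=get_calibration(name); uv=np.atleast_2d(uv).astype(float)
    d=np.c_[(uv[:,0]-c['cx'])/c['fx'],(uv[:,1]-c['cy'])/c['fy'],np.ones(len(uv))]
    if name=='wrist':
        T=np.array(c['tool_from_camera']); o=obs; Rt=R.from_euler('xyz',o['tcp_rot'],degrees=True).as_matrix()
        return np.array(o['ee_pos'])+Rt@T[:3,3], d@(Rt@T[:3,:3]).T
    Rm=R.from_rotvec(np.ravel(c['rvec'])).as_matrix()
    return -Rm.T@np.ravel(c['tvec']), d@Rm
def plane(name,uv,z,obs=None):
    o,d=rays(name,uv,obs); return o+d*((z-o[2])/d[:,2])[:,None]
def tri(o1,d1,o2,d2):
    A=np.c_[d1,-d2]; s=np.linalg.lstsq(A,o2-o1,rcond=None)[0]
    p,q=o1+s[0]*d1,o2+s[1]*d2; return (p+q)/2,np.linalg.norm(p-q)
E
python3 - <<'E'
from h import *
o=get_obs();print(o['ee_pos'],o['tcp_rot'],o['opening'],o['time'])
a=save('scene','s0.png');b=save('side','d0.png');o=get_obs();w=save('wrist','w0.png')
cv2.imwrite('pics/all.png',cv2.resize(np.vstack([np.hstack([a,b])]),(800,300))[:,:,::-1])
for n in('scene','side'):
    c=get_calibration(n);Rm=R.from_rotvec(np.ravel(c['rvec'])).as_matrix();print(n,-Rm.T@np.ravel(c['tvec']),Rm[2])
print(get_calibration('wrist'))
E
```

```text
[ 0.12844365 -0.53454671  0.23056754] [-1.79922623e+02 -1.70543323e-03  1.35101959e+01] 0.08541452307529458 0.0
scene [0.09741656 0.70599691 0.85707512] [ 0.39779146 -0.68132875 -0.6144535 ]
side [0.28947885 0.7797343  0.62793107] [ 0.28093321 -0.82860619 -0.48423994]
{'fx': 354.3019767674804, 'fy': 354.3019767674804, 'cx': 314.92325442658574, 'cy': 237.05297352323043, 'tool_from_camera': array([[-8.93349187e-05, -9.56928275e-01, -2.90324418e-01,
         7.40040813e-02],
       [ 9.99999927e-01, -1.93532671e-04,  3.30189151e-04,
        -4.49552029e-05],
       [-3.72154595e-04, -2.90324367e-01,  9.56928223e-01,
        -1.42392231e-01],
       [ 0.00000000e+00,  0.00000000e+00,  0.00000000e+00,
         1.00000000e+00]])}
```

View pics/s0.png

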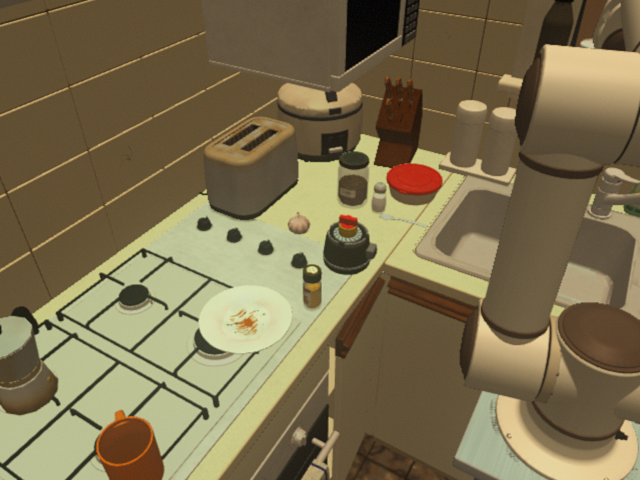

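View pics/d0.png

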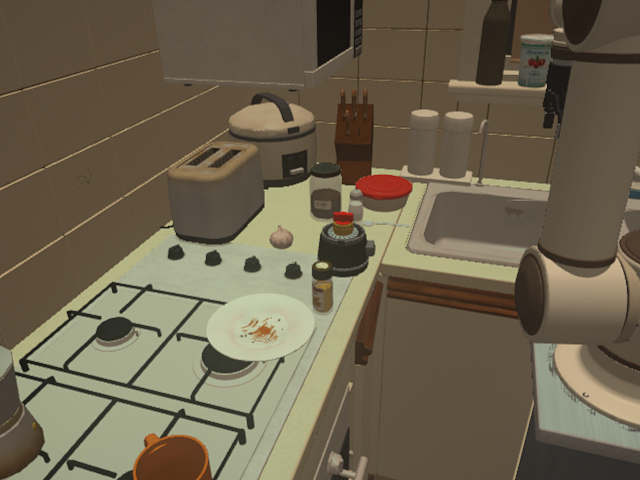

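The scene view shows the grinder at about (347,245) with the red wings at (347,222), and the plate centred near (246,319). The spice jar stands between them at (313,285), and the salt shaker is at (379,197). In the side view the wings are at (343,217) and the plate is at (261,327).

```bash
python3 - <<'E'
from h import *
S={'scene':((315,375,205,240),(190,300,270,360),),'side':((320,365,205,240),(195,325,285,365))}
res={}
for n,f in(('scene','s0.png'),('side','d0.png')):
    im=cv2.imread('pics/'+f);hsv=cv2.cvtColor(im,cv2.COLOR_BGR2HSV)
    x0,x1,y0,y1=S[n][0];h=hsv[y0:y1,x0:x1]
    m=(((h[...,0]<6)|(h[...,0]>172))&(h[...,1]>170)&(h[...,2]>90)).astype(np.uint8)
    ys,xs=np.nonzero(m);wing=(xs.mean()+x0,ys.mean()+y0);print(n,'wing',wing,len(xs),xs.min()+x0,xs.max()+x0,ys.min()+y0,ys.max()+y0)
    x0,x1,y0,y1=S[n][1];h=hsv[y0:y1,x0:x1]
    g=cv2.GaussianBlur(h,(3,3),0)
    m=((g[...,2]>150)&(g[...,1]<60)).astype(np.uint8)
    k,lab,st,ce=cv2.connectedComponentsWithStats(m);i=1+st[1:,4].argmax();cnt=cv2.findContours((lab==i).astype(np.uint8),0,2)[0]
    c=cv2.convexHull(max(cnt,key=cv2.contourArea));e=cv2.fitEllipse(c);print('plate',st[i],e[0][0]+x0,e[0][1]+y0,e[1:])
    res[n]=(wing,(e[0][0]+x0,e[0][1]+y0))
for k in(0,1):
    o1,d1=rays('scene',res['scene'][k]);o2,d2=rays('side',res['side'][k]);print(tri(o1,d1[0],o2,d2[0]))
for n,j,s in(('scene',(313,270),(379.5,186)),('side',(322,267),(356,193))):
    print(n,plane(n,j,.105),plane(n,s,.09), plane(n,res[n][0],.128))
a=cv2.imread('pics/s0.png')[195:345,180:400];b=cv2.imread('pics/d0.png')[195:345,180:400]
cv2.imwrite('pics/c0.png',cv2.resize(np.vstack([a,b]),None,fx=2,fy=2) if 0 else np.hstack([cv2.resize(a,None,fx=1.8,fy=1.8),cv2.resize(b,None,fx=1.8,fy=1.8)]))
E
```

```text
scene wing (np.float64(347.48387096774195), np.float64(220.90322580645162)) 93 340 356 215 227
plate [   7    0  103   90 6246] 247.45955276489258 292.6675605773926 ((107.74562072753906, 131.17990112304688), 18.986360549926758)
side wing (np.float64(342.9171270718232), np.float64(217.24309392265192)) 181 334 352 212 224
plate [   0    0  130   80 8235] 258.1774368286133 314.26962661743164 ((102.36001586914062, 144.7173309326172), 108.64934539794922)
(array([ 0.54823582, -0.19550398,  0.12967687]), np.float64(0.000859343338906908))
(array([0.66167093, 0.04136777, 0.02824458]), np.float64(0.022402019729007468))
scene [[ 0.54280395 -0.03119702  0.105     ]] [[ 0.57306289 -0.42801799  0.09      ]] [[ 0.54877476 -0.19720745  0.128     ]]
side [[ 0.54444398 -0.02672075  0.105     ]] [[ 0.57339604 -0.41804957  0.09      ]] [[ 0.5495813  -0.19935239  0.128     ]]
```

View pics/c0.png

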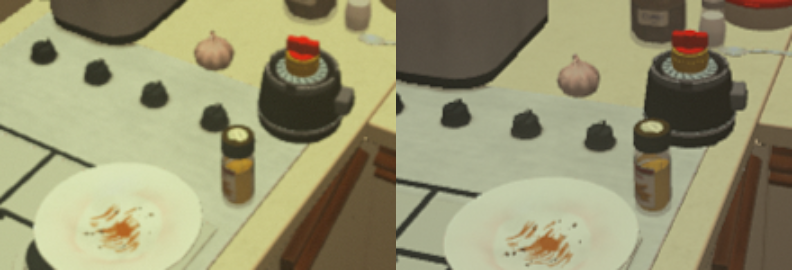

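The crop shows the wing bar roughly across the image, the jar clear of the plate, and brown spice marks in the plate's middle. The plate mask was leaky, so I'll measure the plate with the wrist camera. First I move over the nut.

The rows are not in the units I measure in: shifts go in shares of 0.75 m and turns go in shares of pi rad. I convert before sending: 42 cm / 75 = 0.56, 39.2 cm / 75 = 0.5227.

>>> servo_tool:
  moves:
    - [0.0373, 0.0293, 0.0133, 0]
    - [0.0747, 0.0587, 0.02, 0]
    - [0.112, 0.0893, 0.02, 0]
    - [0.1493, 0.12, 0.02, 0]
    - [0.1867, 0.1493, 0.02, 0]
    - [0.224, 0.18, 0.02, 0]
    - [0.2613, 0.2093, 0.02, 0]
    - [0.2987, 0.24, 0.02, 0]
    - [0.336, 0.2693, 0.02, 0]
    - [0.3733, 0.3, 0.02, 0]
    - [0.4107, 0.3293, 0.02, 0]
    - [0.448, 0.36, 0.02, 0]
    - [0.4853, 0.3893, 0.02, 0]
    - [0.5227, 0.42, 0.02, 0]
    - [0.56, 0.4493, 0.02, 0]
    - [0.56, 0.4493, 0.02, 0]
    - [0.56, 0.4493, 0.02, 0]

```text
time: 1.57
ee_pos: [0.5494, -0.1964, 0.2452]
tcp_rot: [-179.9, 0.1, 13.7]
wrist_force: [-0.4, 0.2, -0.3]
opening: 0.0855
grasp_force: 0.0
```

```bash
python3 - <<'E'
from h import *
o=get_obs();print(o['ee_pos'],o['tcp_rot'],o['q'],o['wrist_force'],o['time']);w=save('wrist','w1.png')
print(plane('wrist',[(0,0),(639,0),(0,479),(639,479)],.12,o))
E
```

```text
[ 0.54939704 -0.19642261  0.24521528] [-1.79949249e+02  8.53833483e-02  1.36739512e+01] [-1.96709717e+01  1.01515273e+01  1.73687161e+01  9.73164127e+01
 -4.53712319e-03  1.46655119e+02] [-0.38531167  0.18753277 -0.3314873 ] 1.5667
[[ 0.65130918  0.04097752  0.12      ]
 [ 0.75023406 -0.36606757  0.12      ]
 [ 0.22272569  0.04752515  0.12      ]
 [ 0.37366959 -0.57141303  0.12      ]]
```

View pics/w1.png

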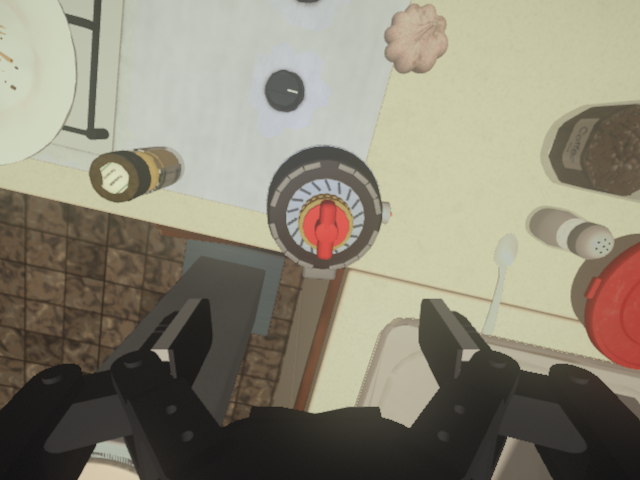

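The wrist view shows the nut at about (326,228) with its red bar nearly along the tool's x. The jar lid is at (118,175), the salt shaker at (590,240) and the plate edge is at the left. The last joint needs room for a clockwise turn, so I make a half turn first. That also gives a second viewpoint.

In the tool's units: 2.4 rad / 3.1416 = 0.7639.

>>> servo_tool:
  moves:
    - [0, 0, 0, 0.0382]
    - [0, 0, 0, 0.0764]
    - [0, 0, 0, 0.1146]
    - [0, 0, 0, 0.1528]
    - [0, 0, 0, 0.191]
    - [0, 0, 0, 0.2292]
    - [0, 0, 0, 0.2674]
    - [0, 0, 0, 0.3056]
    - [0, 0, 0, 0.3438]
    - [0, 0, 0, 0.382]
    - [0, 0, 0, 0.4202]
    - [0, 0, 0, 0.4584]
    - [0, 0, 0, 0.4966]
    - [0, 0, 0, 0.5348]
    - [0, 0, 0, 0.573]
    - [0, 0, 0, 0.6112]
    - [0, 0, 0, 0.6494]
    - [0, 0, 0, 0.6875]
    - [0, 0, 0, 0.7257]
    - [0, 0, 0, 0.7639]

```text
time: 3.28
ee_pos: [0.5474, -0.199, 0.2467]
tcp_rot: [-180.0, 0.0, 151.3]
wrist_force: [0.4, 0.1, 0.5]
opening: 0.0852
grasp_force: 0.0
```

In the tool's units: 0.74 rad / 3.1416 = 0.2355.

>>> servo_tool:
  moves:
    - [0, 0, 0, 0.0382]
    - [0, 0, 0, 0.0764]
    - [0, 0, 0, 0.1146]
    - [0, 0, 0, 0.1528]
    - [0, 0, 0, 0.191]
    - [0, 0, 0, 0.2292]
    - [0, 0, 0, 0.2355]
    - [0, 0, 0, 0.2355]
    - [0, 0, 0, 0.2355]

```text
time: 4.03
ee_pos: [0.548, -0.1984, 0.2465]
tcp_rot: [-180.0, 0.0, -166.8]
wrist_force: [0.6, -0.4, 0.4]
opening: 0.0852
grasp_force: 0.0
```

```bash
cat > wing.py <<'E'
from h import *
def wing(im,c=(320,240),r=80):  # im RGB -> centroid, rectangle of top bar
    h=cv2.cvtColor(im,cv2.COLOR_RGB2HSV); m=(((h[...,0]<8)|(h[...,0]>170))&(h[...,1]>140)&(h[...,2]>90)).astype(np.uint8)
    k=np.zeros_like(m);k[int(c[1])-r:int(c[1])+r,int(c[0])-r:int(c[0])+r]=1;m*=k
    n,l,s,ce=cv2.connectedComponentsWithStats(m);i=1+s[1:,4].argmax()
    ct=max(cv2.findContours((l==i).astype(np.uint8),0,2)[0],key=cv2.contourArea)
    return ce[i],s[i],cv2.minAreaRect(ct)
E
python3 - <<'E'
from wing import *
o=get_obs();print(o['ee_pos'],o['tcp_rot'],o['q'][5],o['wrist_force'],o['torque'],o['time']);w=save('wrist','w2.png')
print(get_calibration('wrist')['tool_from_camera'][:3,3])
w1=cv2.imread('pics/w1.png')[:,:,::-1].copy()
for im in(w1,w):print(wing(im,(325,228)))
big=[im[160:300,250:400] for im in(w1,w)]
cv2.imwrite('pics/c2.png',cv2.resize(np.hstack([big[0],big[1]]),None,fx=2.6,fy=2.6)[:,:,::-1])
E
```

```text
[ 0.54798753 -0.19836957  0.24648335] [-1.79990171e+02  7.56243535e-03 -1.66843841e+02] -33.05422541079575 [ 0.5949037  -0.35037308  0.38874204] [-0.00153343  0.04454842  0.01744024] 4.0333
[ 7.38835764e-02  4.55290461e-05 -1.42392276e-01]
(array([325.49507817, 227.89056167]), array([ 303,  203,   46,   57, 1727], dtype=int32), ((323.32049560546875, 228.31509399414062), (44.78652572631836, 51.73542404174805), 36.38435363769531))
(array([306.50805009, 232.03935599]), array([ 285,  207,   45,   56, 1677], dtype=int32), ((304.5365905761719, 232.32928466796875), (44.66569519042969, 50.756473541259766), 38.65980911254883))
```

View pics/c2.png

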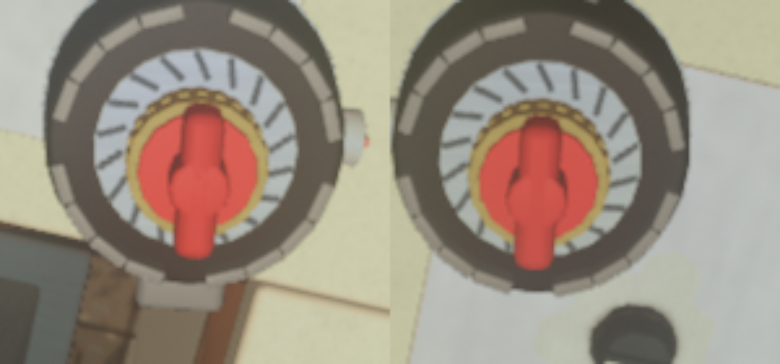

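The crops show the bar's rounded centre boss at about (326,233) in view 1 and (306,235) in view 2. The bar ends sit near (325,259) and (306,263).

```bash
python3 - <<'E'
from h import *
o1=dict(ee_pos=[ 0.54939704,-0.19642261,0.24521528],tcp_rot=[-179.949,.0854,13.674])
o2=dict(ee_pos=[ 0.54798753,-0.19836957,0.24648335],tcp_rot=[-179.99,.0076,-166.844])
a,d=rays('wrist',(326.5,232.5),o1);b,e=rays('wrist',(306.2,235),o2);print(tri(a,d[0],b,e[0]))
for z in(.136,.14,.145):
    p=plane('wrist',(324.6,259),z,o1)[0];q=plane('wrist',(305.8,263.3),z,o2)[0]
    v=q-p;print(z,(p+q)/2,np.linalg.norm(v),np.degrees(np.arctan2(v[1],v[0])))
    # bar direction from each view: midline top edge centre
for o,f,n in((o1,(328.5,205),(324.6,259)),(o2,(308.8,209),(305.8,263))):
    p,q=plane('wrist',[f,n],.139,o);v=p-q;print(np.degrees(np.arctan2(v[1],v[0])),np.linalg.norm(v))
E
```

```text
(array([ 0.55151493, -0.20451463,  0.13300694]), np.float64(0.0002779884876240038))
0.136 [ 0.55221597 -0.20395655  0.136     ] 0.04165790741301391 11.410993553856466
0.14 [ 0.55216455 -0.20384681  0.14      ] 0.03862325080945806 11.25561029680614
0.145 [ 0.55210026 -0.20370962  0.145     ] 0.03483040782200274 11.023307851171381
10.245242136377188 0.041124889693903814
-170.25169258320122 0.04160283236579166
```

In the tool's units: -12.5 cm / 75 = -0.1667, -12.2 cm / 75 = -0.1627, -0.04 rad / 3.1416 = -0.0127.

>>> servo_tool:
  moves:
    - [0.0027, -0.004, -0.04, -0.0064]
    - [0.0053, -0.008, -0.08, -0.0127]
    - [0.0053, -0.008, -0.12, -0.0127]
    - [0.0053, -0.008, -0.14, -0.0127]
    - [0.0053, -0.008, -0.1533, -0.0127]
    - [0.0053, -0.008, -0.1627, -0.0127]
    - [0.0053, -0.008, -0.1667, -0.0127]
    - [0.0053, -0.008, -0.1667, -0.0127]
    - [0.0053, -0.008, -0.1667, -0.0127]

```text
time: 4.83
ee_pos: [0.553, -0.204, 0.1224]
tcp_rot: [-180.0, 0.1, -168.9]
wrist_force: [0.2, -0.0, 0.2]
opening: 0.085
grasp_force: 0.0
```

```bash
python3 - <<'E'
from h import *
o=get_obs();print(o['ee_pos'],o['tcp_rot'],o['q'][5],o['wrist_force'],o['torque'],o['time']);w=save('wrist','w3.png')
E
```

```text
[ 0.55297142 -0.20396374  0.12244437] [-1.79952608e+02  7.80651969e-02 -1.68893506e+02] -31.353049557146075 [ 0.21456352 -0.03208678  0.2394365 ] [-0.01833963 -0.03328253  0.06530912] 4.8333
```

View pics/w3.png

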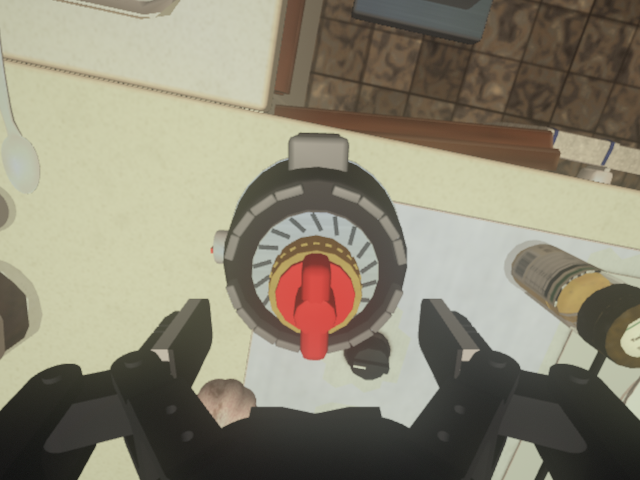

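The bar is centred between the pads at u≈315 and lies along the tool's x. I close gently.

>>> servo_tool:
  moves:
    - [0, 0, 0, 0]
    - [0, 0, 0, 0]
    - [0, 0, 0, 0]
    - [0, 0, 0, 0]
    - [0, 0, 0, 0]
    - [0, 0, 0, 0]
    - [0, 0, 0, 0]
    - [0, 0, 0, 0]
    - [0, 0, 0, 0]
    - [0, 0, 0, 0]
  claw: 1
  force: 20

```text
time: 5.72
ee_pos: [0.5525, -0.2038, 0.1213]
tcp_rot: [-180.0, 0.0, -168.9]
wrist_force: [0.7, 0.3, 0.5]
opening: 0.0113
grasp_force: 25.3
```

```bash
cat > st.py <<'E'
from h import *
o=get_obs();print(*[(k,np.round(o[k],4)) for k in('time','ee_pos','tcp_rot','wrist_force','torque','opening','grasp_force')],round(o['q'][5],1))
E
python3 st.py
```

```text
('time', np.float64(5.7167)) ('ee_pos', array([ 0.5525, -0.2038,  0.1213])) ('tcp_rot', array([-1.799928e+02,  6.200000e-03, -1.688737e+02])) ('wrist_force', array([0.7331, 0.2839, 0.5478])) ('torque', array([-0.0712, -0.0308, -0.034 ])) ('opening', np.float64(0.0113)) ('grasp_force', np.float64(25.3348)) -31.4
```

In the tool's units: -0.2 rad / 3.1416 = -0.0637.

>>> servo_tool:
  moves:
    - [0, 0, 0, -0.0095]
    - [0, 0, 0, -0.0191]
    - [0, 0, 0, -0.0318]
    - [0, 0, 0, -0.0414]
    - [0, 0, 0, -0.0509]
    - [0, 0, 0, -0.0637]
    - [0, 0, 0, -0.0637]
    - [0, 0, 0, -0.0637]

```text
time: 6.38
ee_pos: [0.5527, -0.2038, 0.1217]
tcp_rot: [-180.0, 0.0, 179.7]
wrist_force: [-0.1, 0.7, 4.3]
opening: 0.0112
grasp_force: 25.8
```

```bash
python3 st.py
```

```text
('time', np.float64(6.3833)) ('ee_pos', array([ 0.5527, -0.2038,  0.1217])) ('tcp_rot', array([-1.799905e+02,  3.900000e-02,  1.797304e+02])) ('wrist_force', array([-0.1233,  0.6742,  4.2794])) ('torque', array([ 0.0778,  0.0086, -0.0189])) ('opening', np.float64(0.0112)) ('grasp_force', np.float64(25.7514)) -20.0
```

In the tool's units: 0.1 cm / 75 = 0.0013, 0.08 cm / 75 = 0.0011, -0.2 rad / 3.1416 = -0.0637.

>>> servo_tool:
  moves:
    - [0, 0, 0.0003, -0.0095]
    - [0, 0, 0.0005, -0.0191]
    - [0, 0, 0.0008, -0.0318]
    - [0, 0, 0.0011, -0.0414]
    - [0, 0, 0.0013, -0.0509]
    - [0, 0, 0.0013, -0.0637]
    - [0, 0, 0.0013, -0.0637]
    - [0, 0, 0.0013, -0.0637]

```text
time: 7.05
ee_pos: [0.5525, -0.2037, 0.1223]
tcp_rot: [180.0, 0.0, 168.3]
wrist_force: [-0.2, -0.5, 3.4]
opening: 0.0114
grasp_force: 25.6
```

```bash
python3 st.py
```

```text
('time', np.float64(7.05)) ('ee_pos', array([ 0.5525, -0.2037,  0.1223])) ('tcp_rot', array([1.799967e+02, 1.500000e-03, 1.683204e+02])) ('wrist_force', array([-0.2103, -0.4815,  3.3818])) ('torque', array([ 0.1145, -0.0202, -0.081 ])) ('opening', np.float64(0.0114)) ('grasp_force', np.float64(25.6307)) -8.6
```

In the tool's units: 0.15 cm / 75 = 0.002, 0.12 cm / 75 = 0.0016, -0.2 rad / 3.1416 = -0.0637.

>>> servo_tool:
  moves:
    - [0, 0, 0.0003, -0.0095]
    - [0, 0, 0.0005, -0.0191]
    - [0, 0, 0.0008, -0.0318]
    - [0, 0, 0.0013, -0.0414]
    - [0, 0, 0.0016, -0.0509]
    - [0, 0, 0.002, -0.0637]
    - [0, 0, 0.002, -0.0637]
    - [0, 0, 0.002, -0.0637]

```text
time: 7.72
ee_pos: [0.5522, -0.2036, 0.1231]
tcp_rot: [180.0, -0.1, 156.9]
wrist_force: [0.6, 1.5, -2.6]
opening: 0.0115
grasp_force: 24.9
```

```bash
python3 st.py
```

```text
('time', np.float64(7.7167)) ('ee_pos', array([ 0.5522, -0.2036,  0.1231])) ('tcp_rot', array([ 1.799942e+02, -6.580000e-02,  1.568875e+02])) ('wrist_force', array([ 0.6267,  1.5171, -2.5562])) ('torque', array([ 0.1888, -0.0836,  0.0136])) ('opening', np.float64(0.0115)) ('grasp_force', np.float64(24.9035)) 2.9
```

In the tool's units: 0.1 cm / 75 = 0.0013, 0.05 cm / 75 = 0.0007.

>>> servo_tool:
  moves:
    - [0, 0, 0.0007, 0]
    - [0, 0, 0.0013, 0]
    - [0, 0, 0.0013, 0]
    - [0, 0, 0.0013, 0]

```text
time: 8.05
ee_pos: [0.5521, -0.2036, 0.1235]
tcp_rot: [180.0, -0.1, 156.8]
wrist_force: [3.4, 0.9, -16.0]
opening: 0.0112
grasp_force: 23.3
```

```bash
python3 st.py
```

```text
('time', np.float64(8.05)) ('ee_pos', array([ 0.5521, -0.2036,  0.1235])) ('tcp_rot', array([ 1.799971e+02, -1.127000e-01,  1.567836e+02])) ('wrist_force', array([  3.4314,   0.9312, -16.045 ])) ('torque', array([ 0.1162, -0.5863, -0.0073])) ('opening', np.float64(0.0112)) ('grasp_force', np.float64(23.2696)) 3.0
```

The thread still holds after 0.6 rad, at −16 N for 1 mm. I back off and go on turning.

In the tool's units: -0.1 cm / 75 = -0.0013, -0.09 cm / 75 = -0.0012, -0.12 rad / 3.1416 = -0.0382.

>>> servo_tool:
  moves:
    - [0, 0, -0.0013, 0]
    - [0, 0, -0.0013, 0]
    - [0, 0, -0.0013, -0.0095]
    - [0, 0, -0.0012, -0.0191]
    - [0, 0, -0.0011, -0.0286]
    - [0, 0, -0.0009, -0.0382]
    - [0, 0, -0.0009, -0.0382]
    - [0, 0, -0.0009, -0.0382]

```text
time: 8.72
ee_pos: [0.5521, -0.2034, 0.1237]
tcp_rot: [180.0, -0.1, 149.9]
wrist_force: [0.0, 3.5, -12.3]
opening: 0.0115
grasp_force: 23.6
```

```bash
python3 st.py
```

```text
('time', np.float64(8.7167)) ('ee_pos', array([ 0.5521, -0.2034,  0.1237])) ('tcp_rot', array([ 1.799954e+02, -7.450000e-02,  1.499434e+02])) ('wrist_force', array([  0.0241,   3.4615, -12.2754])) ('torque', array([ 0.7153,  0.1269, -0.0076])) ('opening', np.float64(0.0115)) ('grasp_force', np.float64(23.6337)) 9.8
```

In the tool's units: -0.06 cm / 75 = -0.0008, -0.03 cm / 75 = -0.0004.

>>> servo_tool:
  moves:
    - [0, 0, -0.0004, 0]
    - [0, 0, -0.0008, 0]
    - [0, 0, -0.0008, 0]
    - [0, 0, -0.0008, 0]
    - [0, 0, -0.0008, 0]

```text
time: 9.13
ee_pos: [0.5523, -0.2037, 0.1236]
tcp_rot: [-180.0, -0.0, 149.9]
wrist_force: [-2.9, 4.1, -8.2]
opening: 0.011
grasp_force: 24.2
```

```bash
python3 st.py
```

```text
('time', np.float64(9.1333)) ('ee_pos', array([ 0.5523, -0.2037,  0.1236])) ('tcp_rot', array([-1.799958e+02, -7.300000e-03,  1.498849e+02])) ('wrist_force', array([-2.891 ,  4.1049, -8.2199])) ('torque', array([0.7813, 0.6154, 0.0586])) ('opening', np.float64(0.011)) ('grasp_force', np.float64(24.181)) 9.9
```

In the tool's units: -0.1 cm / 75 = -0.0013, -0.09 cm / 75 = -0.0012, -0.03 rad / 3.1416 = -0.0095.

>>> servo_tool:
  moves:
    - [0, 0, -0.0007, 0]
    - [0, 0, -0.0013, 0]
    - [0, 0, -0.0013, 0]
    - [0, 0, -0.0013, -0.0095]
    - [0, 0, -0.0012, -0.0191]
    - [0, 0, -0.0009, -0.0286]
    - [0, 0, -0.0008, -0.0382]
    - [0, 0, -0.0008, -0.0382]
    - [0, 0, -0.0008, -0.0382]

```text
time: 9.88
ee_pos: [0.5532, -0.2045, 0.1238]
tcp_rot: [180.0, 0.2, 143.0]
wrist_force: [0.6, -0.5, 0.7]
opening: 0.0116
grasp_force: 25.2
```

```bash
python3 st.py
```

```text
('time', np.float64(9.8833)) ('ee_pos', array([ 0.5532, -0.2045,  0.1238])) ('tcp_rot', array([1.799951e+02, 1.531000e-01, 1.430301e+02])) ('wrist_force', array([ 0.5779, -0.5486,  0.697 ])) ('torque', array([-0.3786,  0.0418, -0.0055])) ('opening', np.float64(0.0116)) ('grasp_force', np.float64(25.2378)) 16.7
```

>>> servo_tool:
  moves:
    - [0, 0, 0.0007, 0]
    - [0, 0, 0.0013, 0]
    - [0, 0, 0.0013, 0]
    - [0, 0, 0.0013, 0]

```text
time: 10.22
ee_pos: [0.5529, -0.2041, 0.1239]
tcp_rot: [-180.0, 0.1, 143.0]
wrist_force: [3.9, -3.7, -3.2]
opening: 0.0111
grasp_force: 24.8
```

```bash
python3 st.py
```

```text
('time', np.float64(10.2167)) ('ee_pos', array([ 0.5529, -0.2041,  0.1239])) ('tcp_rot', array([-1.799987e+02,  5.340000e-02,  1.430070e+02])) ('wrist_force', array([ 3.8883, -3.7316, -3.2487])) ('torque', array([-0.7947, -0.5834, -0.0715])) ('opening', np.float64(0.0111)) ('grasp_force', np.float64(24.7743)) 16.7
```

In the tool's units: 0.03 cm / 75 = 0.0004, 0.02 cm / 75 = 0.0003, -0.12 rad / 3.1416 = -0.0382.

>>> servo_tool:
  moves:
    - [0, 0, 0, -0.0095]
    - [0, 0, 0.0001, -0.0191]
    - [0, 0, 0.0003, -0.0286]
    - [0, 0, 0.0004, -0.0382]
    - [0, 0, 0.0004, -0.0382]
    - [0, 0, 0.0004, -0.0382]

```text
time: 10.72
ee_pos: [0.5524, -0.2034, 0.1241]
tcp_rot: [180.0, -0.0, 136.2]
wrist_force: [-1.0, 1.0, -2.8]
opening: 0.0114
grasp_force: 24.9
```

```bash
python3 st.py
```

```text
('time', np.float64(10.7167)) ('ee_pos', array([ 0.5524, -0.2034,  0.1241])) ('tcp_rot', array([ 1.799828e+02, -4.420000e-02,  1.361963e+02])) ('wrist_force', array([-1.0049,  1.0302, -2.7625])) ('torque', array([ 0.1988, -0.0384, -0.0971])) ('opening', np.float64(0.0114)) ('grasp_force', np.float64(24.9299)) 23.6
```

In the tool's units: 0.03 cm / 75 = 0.0004, 0.02 cm / 75 = 0.0003, -0.12 rad / 3.1416 = -0.0382.

>>> servo_tool:
  moves:
    - [0, 0, 0.0001, -0.0095]
    - [0, 0, 0.0003, -0.0191]
    - [0, 0, 0.0004, -0.0286]
    - [0, 0, 0.0004, -0.0382]
    - [0, 0, 0.0004, -0.0382]
    - [0, 0, 0.0004, -0.0382]

```text
time: 11.22
ee_pos: [0.5524, -0.2035, 0.1245]
tcp_rot: [180.0, -0.0, 129.4]
wrist_force: [-0.2, 2.0, -1.1]
opening: 0.0114
grasp_force: 25.0
```

```bash
python3 st.py
```

```text
('time', np.float64(11.2167)) ('ee_pos', array([ 0.5524, -0.2035,  0.1245])) ('tcp_rot', array([ 1.799924e+02, -3.180000e-02,  1.293522e+02])) ('wrist_force', array([-0.1672,  2.036 , -1.1374])) ('torque', array([0.3617, 0.03  , 0.0599])) ('opening', np.float64(0.0114)) ('grasp_force', np.float64(24.9699)) 30.4
```

In the tool's units: 0.1 cm / 75 = 0.0013, 0.05 cm / 75 = 0.0007.

>>> servo_tool:
  moves:
    - [0, 0, 0.0007, 0]
    - [0, 0, 0.0013, 0]
    - [0, 0, 0.0013, 0]
    - [0, 0, 0.0013, 0]

```text
time: 11.55
ee_pos: [0.5523, -0.2035, 0.1247]
tcp_rot: [-180.0, -0.1, 129.3]
wrist_force: [2.2, 2.1, -10.5]
opening: 0.0112
grasp_force: 24.0
```

```bash
python3 st.py
```

```text
('time', np.float64(11.55)) ('ee_pos', array([ 0.5523, -0.2035,  0.1247])) ('tcp_rot', array([-1.799855e+02, -6.880000e-02,  1.292816e+02])) ('wrist_force', array([  2.2248,   2.0891, -10.5405])) ('torque', array([ 0.5096, -0.3564,  0.0262])) ('opening', np.float64(0.0112)) ('grasp_force', np.float64(23.9663)) 30.5
```

Still held at 1.08 rad. I ease off and continue.

In the tool's units: -0.07 cm / 75 = -0.0009, -0.06 cm / 75 = -0.0008, -0.12 rad / 3.1416 = -0.0382.

>>> servo_tool:
  moves:
    - [0, 0, -0.0009, 0]
    - [0, 0, -0.0009, -0.0095]
    - [0, 0, -0.0008, -0.0191]
    - [0, 0, -0.0007, -0.0286]
    - [0, 0, -0.0005, -0.0382]
    - [0, 0, -0.0005, -0.0382]
    - [0, 0, -0.0005, -0.0382]

```text
time: 12.13
ee_pos: [0.5523, -0.2038, 0.1251]
tcp_rot: [-180.0, -0.0, 122.4]
wrist_force: [-1.0, 1.3, -5.9]
opening: 0.0114
grasp_force: 24.4
```

```bash
python3 st.py
```

```text
('time', np.float64(12.1333)) ('ee_pos', array([ 0.5523, -0.2038,  0.1251])) ('tcp_rot', array([-1.799847e+02, -1.130000e-02,  1.224256e+02])) ('wrist_force', array([-1.0035,  1.3317, -5.8586])) ('torque', array([ 0.4729,  0.0862, -0.0241])) ('opening', np.float64(0.0114)) ('grasp_force', np.float64(24.368)) 37.3
```

In the tool's units: 0.08 cm / 75 = 0.0011, 0.04 cm / 75 = 0.0005.

>>> servo_tool:
  moves:
    - [0, 0, 0.0005, 0]
    - [0, 0, 0.0011, 0]
    - [0, 0, 0.0011, 0]
    - [0, 0, 0.0011, 0]

```text
time: 12.47
ee_pos: [0.5523, -0.2037, 0.1252]
tcp_rot: [-180.0, -0.0, 122.4]
wrist_force: [1.6, 2.2, -14.5]
opening: 0.0114
grasp_force: 23.4
```

```bash
python3 st.py
```

```text
('time', np.float64(12.4667)) ('ee_pos', array([ 0.5523, -0.2037,  0.1252])) ('tcp_rot', array([-1.799641e+02, -4.430000e-02,  1.223891e+02])) ('wrist_force', array([  1.5785,   2.2461, -14.541 ])) ('torque', array([ 0.2793, -0.2212,  0.049 ])) ('opening', np.float64(0.0114)) ('grasp_force', np.float64(23.4401)) 37.4
```

In the tool's units: -0.1 cm / 75 = -0.0013, -0.09 cm / 75 = -0.0012, -0.12 rad / 3.1416 = -0.0382.

>>> servo_tool:
  moves:
    - [0, 0, -0.0013, 0]
    - [0, 0, -0.0013, -0.0095]
    - [0, 0, -0.0012, -0.0191]
    - [0, 0, -0.0011, -0.0286]
    - [0, 0, -0.0009, -0.0382]
    - [0, 0, -0.0009, -0.0382]
    - [0, 0, -0.0009, -0.0382]

```text
time: 13.05
ee_pos: [0.5524, -0.2038, 0.1254]
tcp_rot: [180.0, 0.0, 115.6]
wrist_force: [0.1, 2.4, -7.7]
opening: 0.0111
grasp_force: 24.1
```

```bash
python3 st.py
```

```text
('time', np.float64(13.05)) ('ee_pos', array([ 0.5524, -0.2038,  0.1254])) ('tcp_rot', array([1.799991e+02, 9.100000e-03, 1.155507e+02])) ('wrist_force', array([ 0.1355,  2.3569, -7.7475])) ('torque', array([ 0.4059,  0.2557, -0.0249])) ('opening', np.float64(0.0111)) ('grasp_force', np.float64(24.1487)) 44.2
```

In the tool's units: 0.06 cm / 75 = 0.0008, 0.03 cm / 75 = 0.0004.

>>> servo_tool:
  moves:
    - [0, 0, 0.0004, 0]
    - [0, 0, 0.0008, 0]
    - [0, 0, 0.0008, 0]
    - [0, 0, 0.0008, 0]

```text
time: 13.38
ee_pos: [0.5524, -0.2038, 0.1255]
tcp_rot: [-180.0, -0.0, 115.5]
wrist_force: [0.0, 1.6, -11.5]
opening: 0.0114
grasp_force: 23.7
```

```bash
python3 st.py
```

```text
('time', np.float64(13.3833)) ('ee_pos', array([ 0.5524, -0.2038,  0.1255])) ('tcp_rot', array([-1.799823e+02, -1.780000e-02,  1.155119e+02])) ('wrist_force', array([  0.0217,   1.6478, -11.476 ])) ('torque', array([ 0.3215,  0.0215, -0.0334])) ('opening', np.float64(0.0114)) ('grasp_force', np.float64(23.7027)) 44.2
```

In the tool's units: -0.07 cm / 75 = -0.0009, -0.06 cm / 75 = -0.0008, -0.1 rad / 3.1416 = -0.0318.

>>> servo_tool:
  moves:
    - [0, 0, -0.0009, 0]
    - [0, 0, -0.0008, -0.0095]
    - [0, 0, -0.0007, -0.0191]
    - [0, 0, -0.0005, -0.0286]
    - [0, 0, -0.0005, -0.0318]
    - [0, 0, -0.0005, -0.0318]
    - [0, 0, -0.0005, -0.0318]

```text
time: 13.97
ee_pos: [0.5526, -0.204, 0.1257]
tcp_rot: [180.0, 0.0, 109.8]
wrist_force: [-0.2, 0.2, -7.2]
opening: 0.0114
grasp_force: 24.3
```

```bash
python3 st.py
```

```text
('time', np.float64(13.9667)) ('ee_pos', array([ 0.5526, -0.204 ,  0.1257])) ('tcp_rot', array([1.799790e+02, 3.680000e-02, 1.098087e+02])) ('wrist_force', array([-0.1909,  0.2023, -7.2432])) ('torque', array([ 0.1452,  0.1985, -0.0307])) ('opening', np.float64(0.0114)) ('grasp_force', np.float64(24.3299)) 49.9
```

In the tool's units: 0.03 cm / 75 = 0.0004, 0.02 cm / 75 = 0.0003, -0.1 rad / 3.1416 = -0.0318.

>>> servo_tool:
  moves:
    - [0, 0, 0, -0.0095]
    - [0, 0, 0.0001, -0.0191]
    - [0, 0, 0.0003, -0.0286]
    - [0, 0, 0.0004, -0.0318]
    - [0, 0, 0.0004, -0.0318]
    - [0, 0, 0.0004, -0.0318]

```text
time: 14.47
ee_pos: [0.5527, -0.204, 0.126]
tcp_rot: [180.0, 0.0, 104.1]
wrist_force: [0.8, -0.9, -6.3]
opening: 0.0113
grasp_force: 24.4
```

```bash
python3 st.py
```

```text
('time', np.float64(14.4667)) ('ee_pos', array([ 0.5527, -0.204 ,  0.126 ])) ('tcp_rot', array([1.799720e+02, 3.810000e-02, 1.040957e+02])) ('wrist_force', array([ 0.7662, -0.8931, -6.3435])) ('torque', array([-0.1477, -0.0737, -0.0293])) ('opening', np.float64(0.0113)) ('grasp_force', np.float64(24.4009)) 55.7
```

1.52 rad, still held (−6 N). I continue with the same light pull.

In the tool's units: 0.03 cm / 75 = 0.0004, 0.02 cm / 75 = 0.0003, -0.1 rad / 3.1416 = -0.0318.

>>> servo_tool:
  moves:
    - [0, 0, 0, -0.0095]
    - [0, 0, 0.0001, -0.0191]
    - [0, 0, 0.0003, -0.0286]
    - [0, 0, 0.0004, -0.0318]
    - [0, 0, 0.0004, -0.0318]
    - [0, 0, 0.0004, -0.0318]

```text
time: 14.97
ee_pos: [0.5526, -0.2038, 0.1262]
tcp_rot: [180.0, 0.0, 98.4]
wrist_force: [0.3, 0.4, -5.6]
opening: 0.0113
grasp_force: 24.5
```

```bash
python3 st.py
```

```text
('time', np.float64(14.9667)) ('ee_pos', array([ 0.5526, -0.2038,  0.1262])) ('tcp_rot', array([1.799792e+02, 1.210000e-02, 9.837780e+01])) ('wrist_force', array([ 0.328 ,  0.4036, -5.6042])) ('torque', array([ 0.0353, -0.0172,  0.0007])) ('opening', np.float64(0.0113)) ('grasp_force', np.float64(24.5319)) 61.4
```

In the tool's units: 0.03 cm / 75 = 0.0004, 0.02 cm / 75 = 0.0003, -0.1 rad / 3.1416 = -0.0318.

>>> servo_tool:
  moves:
    - [0, 0, 0, -0.0095]
    - [0, 0, 0.0001, -0.0191]
    - [0, 0, 0.0003, -0.0286]
    - [0, 0, 0.0004, -0.0318]
    - [0, 0, 0.0004, -0.0318]
    - [0, 0, 0.0004, -0.0318]

```text
time: 15.47
ee_pos: [0.5527, -0.2039, 0.1266]
tcp_rot: [180.0, 0.0, 92.6]
wrist_force: [0.6, 0.1, -3.2]
opening: 0.0113
grasp_force: 24.8
```

```bash
python3 st.py
```

```text
('time', np.float64(15.4667)) ('ee_pos', array([ 0.5527, -0.2039,  0.1266])) ('tcp_rot', array([1.799626e+02, 2.040000e-02, 9.264740e+01])) ('wrist_force', array([ 0.6299,  0.0614, -3.2298])) ('torque', array([-0.0392, -0.0334, -0.0014])) ('opening', np.float64(0.0113)) ('grasp_force', np.float64(24.8316)) 67.1
```

Force is falling and z rising. I try a small lift.

In the tool's units: 0.08 cm / 75 = 0.0011, 0.06 cm / 75 = 0.0008.

>>> servo_tool:
  moves:
    - [0, 0, 0.0004, 0]
    - [0, 0, 0.0008, 0]
    - [0, 0, 0.0011, 0]
    - [0, 0, 0.0011, 0]

```text
time: 15.8
ee_pos: [0.5526, -0.2038, 0.1269]
tcp_rot: [-180.0, -0.0, 92.6]
wrist_force: [1.4, -0.7, -5.2]
opening: 0.0111
grasp_force: 24.4
```

```bash
python3 st.py
```

```text
('time', np.float64(15.8)) ('ee_pos', array([ 0.5526, -0.2038,  0.1269])) ('tcp_rot', array([-1.799986e+02, -7.000000e-04,  9.258650e+01])) ('wrist_force', array([ 1.432 , -0.6643, -5.2174])) ('torque', array([-0.1697, -0.4005, -0.0102])) ('opening', np.float64(0.0111)) ('grasp_force', np.float64(24.4423)) 67.2
```

In the tool's units: -0.06 rad / 3.1416 = -0.0191.

>>> servo_tool:
  moves:
    - [0, 0, 0, -0.0095]
    - [0, 0, 0, -0.0191]
    - [0, 0, 0, -0.0191]
    - [0, 0, 0, -0.0191]

```text
time: 16.13
ee_pos: [0.5526, -0.2038, 0.1273]
tcp_rot: [180.0, 0.0, 89.2]
wrist_force: [1.0, -0.6, -2.8]
opening: 0.0111
grasp_force: 24.8
```

```bash
python3 st.py
```

```text
('time', np.float64(16.1333)) ('ee_pos', array([ 0.5526, -0.2038,  0.1273])) ('tcp_rot', array([1.799815e+02, 1.210000e-02, 8.919840e+01])) ('wrist_force', array([ 0.9546, -0.6108, -2.7629])) ('torque', array([-0.1448, -0.0969, -0.0661])) ('opening', np.float64(0.0111)) ('grasp_force', np.float64(24.8169)) 70.6
```

In the tool's units: 0.06 cm / 75 = 0.0008, 0.03 cm / 75 = 0.0004.

>>> servo_tool:
  moves:
    - [0, 0, 0.0004, 0]
    - [0, 0, 0.0008, 0]
    - [0, 0, 0.0008, 0]
    - [0, 0, 0.0008, 0]

```text
time: 16.47
ee_pos: [0.5525, -0.2038, 0.1277]
tcp_rot: [180.0, 0.0, 89.2]
wrist_force: [0.4, -0.7, -4.5]
opening: 0.0113
grasp_force: 24.6
```

```bash
python3 st.py
```

```text
('time', np.float64(16.4667)) ('ee_pos', array([ 0.5525, -0.2038,  0.1277])) ('tcp_rot', array([1.799997e+02, 4.200000e-03, 8.915340e+01])) ('wrist_force', array([ 0.3969, -0.7316, -4.4932])) ('torque', array([-0.2743, -0.1839, -0.0471])) ('opening', np.float64(0.0113)) ('grasp_force', np.float64(24.6312)) 70.6
```

In the tool's units: 0.09 cm / 75 = 0.0012, 0.06 cm / 75 = 0.0008.

>>> servo_tool:
  moves:
    - [0, 0, 0.0004, 0]
    - [0, 0, 0.0008, 0]
    - [0, 0, 0.0012, 0]
    - [0, 0, 0.0012, 0]
    - [0, 0, 0.0012, 0]

```text
time: 16.88
ee_pos: [0.5525, -0.2039, 0.1286]
tcp_rot: [-180.0, 0.0, 89.1]
wrist_force: [1.1, -1.5, -4.8]
opening: 0.0114
grasp_force: 24.5
```

```bash
python3 st.py
```

```text
('time', np.float64(16.8833)) ('ee_pos', array([ 0.5525, -0.2039,  0.1286])) ('tcp_rot', array([-1.799949e+02,  9.500000e-03,  8.913790e+01])) ('wrist_force', array([ 1.0666, -1.4633, -4.7947])) ('torque', array([-0.4039, -0.2241, -0.0703])) ('opening', np.float64(0.0114)) ('grasp_force', np.float64(24.5105)) 70.6
```

The lift now follows fully at a constant small force, so the nut is free. I lift further, carefully.

In the tool's units: 0.25 cm / 75 = 0.0033, 0.2 cm / 75 = 0.0027.

>>> servo_tool:
  moves:
    - [0, 0, 0.0007, 0]
    - [0, 0, 0.0013, 0]
    - [0, 0, 0.002, 0]
    - [0, 0, 0.0027, 0]
    - [0, 0, 0.0033, 0]
    - [0, 0, 0.0033, 0]

```text
time: 17.38
ee_pos: [0.5526, -0.2039, 0.132]
tcp_rot: [180.0, 0.0, 89.1]
wrist_force: [-0.5, -2.1, -0.1]
opening: 0.0116
grasp_force: 25.2
```

```bash
python3 st.py
```

```text
('time', np.float64(17.3833)) ('ee_pos', array([ 0.5526, -0.2039,  0.132 ])) ('tcp_rot', array([1.799509e+02, 2.610000e-02, 8.914470e+01])) ('wrist_force', array([-0.4774, -2.0637, -0.1219])) ('torque', array([-0.4318,  0.1571, -0.0978])) ('opening', np.float64(0.0116)) ('grasp_force', np.float64(25.2082)) 70.6
```

In the tool's units: 9 cm / 75 = 0.12, 8 cm / 75 = 0.1067.

>>> servo_tool:
  moves:
    - [0, 0, 0.0013, 0]
    - [0, 0, 0.0033, 0]
    - [0, 0, 0.0053, 0]
    - [0, 0, 0.008, 0]
    - [0, 0, 0.0107, 0]
    - [0, 0, 0.0133, 0]
    - [0, 0, 0.0173, 0]
    - [0, 0, 0.0213, 0]
    - [0, 0, 0.0267, 0]
    - [0, 0, 0.04, 0]
    - [0, 0, 0.0533, 0]
    - [0, 0, 0.0667, 0]
    - [0, 0, 0.08, 0]
    - [0, 0, 0.0933, 0]
    - [0, 0, 0.1067, 0]
    - [0, 0, 0.12, 0]
    - [0, 0, 0.12, 0]
    - [0, 0, 0.12, 0]

```text
time: 18.88
ee_pos: [0.5528, -0.2039, 0.2217]
tcp_rot: [179.9, 0.0, 89.1]
wrist_force: [0.5, -0.6, -2.0]
opening: 0.0112
grasp_force: 25.2
```

```bash
python3 st.py; python3 - <<'E'
from h import *
o=get_obs();w=save('wrist','w4.png');a=save('scene','s4.png');b=save('side','d4.png')
cv2.imwrite('pics/c4.png',np.vstack([cv2.resize(w,(400,300)),])[:,:,::-1])
cv2.imwrite('pics/c4.png',np.hstack([cv2.resize(w,(400,300)),cv2.resize(a[150:360,180:460],(400,300))])[:,:,::-1])
E
```

```text
('time', np.float64(18.8833)) ('ee_pos', array([ 0.5528, -0.2039,  0.2217])) ('tcp_rot', array([1.799459e+02, 1.720000e-02, 8.914030e+01])) ('wrist_force', array([ 0.4993, -0.5562, -1.9641])) ('torque', array([ 0.0057, -0.0099,  0.0489])) ('opening', np.float64(0.0112)) ('grasp_force', np.float64(25.1687)) 70.6
```

View pics/c4.png

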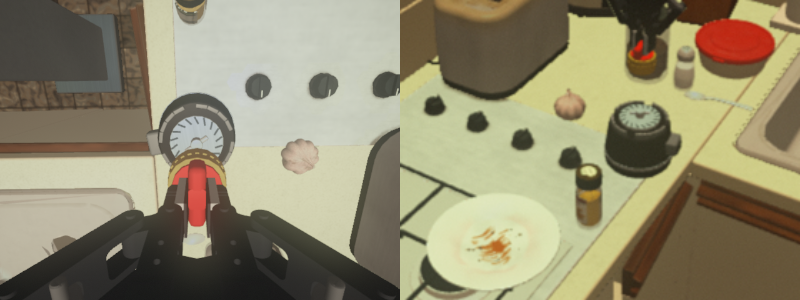

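The nut is off the spindle and held, and the grinder's carrier is bare. In the right-hand panel the plate is centred near scene (245,319).

```bash
cat > plate.py <<'E'
from h import *
def plate(im,c,r):
    h=cv2.cvtColor(im,cv2.COLOR_RGB2HSV);e=cv2.Canny(im,30,80)
    return e
E
python3 - <<'E'
from h import *
o1,d1=rays('scene',(245.4,319.4));o2,d2=rays('side',(261,327));print(tri(o1,d1[0],o2,d2[0]))
for z in(.02,.04,.06):print(z,plane('scene',(245.4,319.4),z),plane('side',(261,327),z))
# rim left/right extremes in scene and side -> width check
for n,p in(('scene',[(199,322),(292,316)]),('side',[(207,328),(315,326)])):
  for z in(.03,.05): q=plane(n,p,z);print(n,z,np.linalg.norm(q[0]-q[1]))
E
```

```text
(array([0.6092056 , 0.125782  , 0.06171307]), np.float64(0.0008994817721218967))
0.02 [[0.63549172 0.09562875 0.02      ]] [[0.63330317 0.0771988  0.02      ]]
0.04 [[0.62263564 0.11021211 0.04      ]] [[0.62199188 0.10031114 0.04      ]]
0.06 [[0.60977956 0.12479546 0.06      ]] [[0.61068059 0.12342348 0.06      ]]
scene 0.03 0.1949149062947066
scene 0.05 0.1902015519297697
side 0.03 0.19911220947396607
side 0.05 0.19245217058940553
```

In the tool's units: 12 cm / 75 = 0.16, 9 cm / 75 = 0.12.

>>> servo_tool:
  moves:
    - [0.0067, 0.04, 0.0133, 0]
    - [0.0133, 0.08, 0.0267, 0]
    - [0.02, 0.12, 0.0267, 0]
    - [0.0267, 0.16, 0.0267, 0]
    - [0.0267, 0.16, 0.0267, 0]
    - [0.0267, 0.16, 0.0267, 0]

```text
time: 19.53
ee_pos: [0.5725, -0.0823, 0.2405]
tcp_rot: [-179.9, -0.0, 89.3]
wrist_force: [-0.5, -0.6, -0.9]
opening: 0.011
grasp_force: 25.2
```

```bash
python3 - <<'E'
from h import *
o=get_obs();print(o['ee_pos'],o['tcp_rot'],o['time']);w=save('wrist','w5.png')
E
```

```text
[ 0.57248766 -0.0823131   0.240481  ] [-1.79946640e+02 -4.40735866e-03  8.92929273e+01] 19.5333
```

View pics/w5.png

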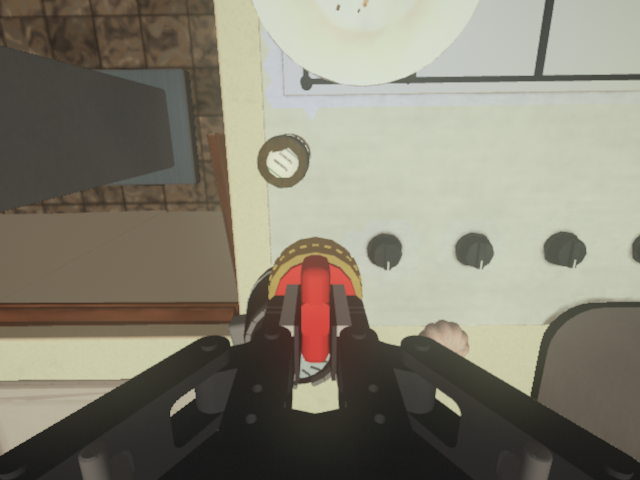

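The wrist view shows the nut held level, the jar lid at (285,161) beside the path, and the plate's near rim at the bottom near (365,85). I move closer and take two views of the plate.

In the tool's units: 10 cm / 75 = 0.1333, 7 cm / 75 = 0.0933.

>>> servo_tool:
  moves:
    - [0.0133, 0.0467, 0, 0]
    - [0.0267, 0.0933, 0, 0]
    - [0.04, 0.1333, 0, 0]
    - [0.04, 0.1333, 0, 0]
    - [0.04, 0.1333, 0, 0]

```text
time: 20.0
ee_pos: [0.6026, 0.0165, 0.2403]
tcp_rot: [-179.9, 0.0, 89.2]
wrist_force: [0.7, -1.2, -2.3]
opening: 0.011
grasp_force: 25.1
```

```bash
python3 - <<'E'
from h import *
o=get_obs();print(list(o['ee_pos']),list(o['tcp_rot']),o['time']);w=save('wrist','w6.png')
E
```

```text
[np.float64(0.6026176876175378), np.float64(0.01651073350218988), np.float64(0.24030008618094897)] [np.float64(-179.9310269876793), np.float64(0.016926330735544753), np.float64(89.20797493802422)] 20.0
```

In the tool's units: 6 cm / 75 = 0.08, 3.5 cm / 75 = 0.0467.

>>> servo_tool:
  moves:
    - [0.0053, 0.0467, 0, 0]
    - [0.008, 0.08, 0, 0]
    - [0.008, 0.08, 0, 0]
    - [0.008, 0.08, 0, 0]

```text
time: 20.38
ee_pos: [0.6084, 0.0755, 0.2409]
tcp_rot: [-180.0, 0.0, 89.1]
wrist_force: [0.8, -0.5, -1.1]
opening: 0.0114
grasp_force: 25.1
```

```bash
python3 - <<'E'
from h import *
o=get_obs();print(list(o['ee_pos']),list(o['tcp_rot']),o['time']);w=save('wrist','w7.png')
a=cv2.imread('pics/w6.png');b=cv2.imread('pics/w7.png')
cv2.imwrite('pics/c7.png',np.hstack([cv2.resize(x,(400,300)) for x in(a,b)]))
E
```

```text
[np.float64(0.6083849400477999), np.float64(0.07551027070372462), np.float64(0.24091878522419877)] [np.float64(-179.9780805647532), np.float64(0.024656145335382105), np.float64(89.13474561127123)] 20.3833
```

View pics/c7.png

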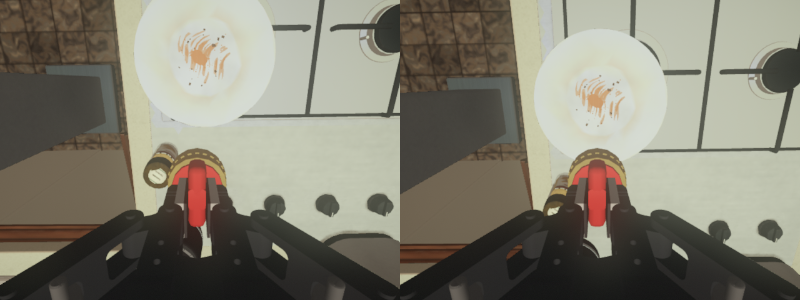

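Plate in full pixels: view 6 has it around (408/2…) centre ≈(409,118) with a rim span of x≈268–550. View 7 shows it centred near (401,190). I get the spice-mark height by triangulation and the rim by radial edges.

```bash
python3 - <<'E'
from h import *
O=[dict(ee_pos=[0.60262,0.01651,0.2403],tcp_rot=[-179.931,.0169,89.208]),dict(ee_pos=[0.60838,0.07551,0.24092],tcp_rot=[-179.978,.0247,89.1347])]
I=[cv2.imread(f'pics/w{k}.png') for k in(6,7)]
g=[cv2.cvtColor(i,cv2.COLOR_BGR2GRAY) for i in I]
C=[(328,98),(322,192)]
# features on the plate
m=np.zeros_like(g[0]);cv2.circle(m,C[0],70,255,-1)
p=cv2.goodFeaturesToTrack(g[0],40,.05,5,mask=m)
init=p+np.float32(np.array(C[1])-np.array(C[0]))
q,s,_=cv2.calcOpticalFlowPyrLK(g[0],g[1],p,init.copy(),winSize=(31,31),maxLevel=2,flags=cv2.OPTFLOW_USE_INITIAL_FLOW)
P=[]
for a,b,k in zip(p[:,0],q[:,0],s[:,0]):
    if k:
        o1,d1=rays('wrist',a,O[0]);o2,d2=rays('wrist',b,O[1]);x,e=tri(o1,d1[0],o2,d2[0])
        if e<.0015:P.append(x)
P=np.array(P);print(len(P),np.median(P,0),P[:,2].std())
# rim: radial edges, outermost strongest gradient near radius
def rim(gr,c,r0,r1,name):
    pts=[]
    gr=cv2.GaussianBlur(gr,(5,5),0).astype(float)
    for t in np.radians(np.arange(0,360,4)):
        rr=np.arange(r0,r1);x=c[0]+rr*np.cos(t);y=c[1]+rr*np.sin(t)
        ok=(x>2)&(x<637)&(y>2)&(y<477)
        if ok.sum()<len(rr):continue
        v=cv2.remap(gr.astype(np.float32),x[None].astype(np.float32),y[None].astype(np.float32),1)[0]
        dv=-np.gradient(v);i=dv.argmax()
        if dv[i]>4:pts.append((x[i],y[i]))
    pts=np.array(pts,np.float32)
    for _ in range(4):
        e=cv2.fitEllipse(pts);T=np.radians(e[2]);d=pts-e[0];u=np.c_[d@[np.cos(T),np.sin(T)],d@[-np.sin(T),np.cos(T)]]/(np.array(e[1])/2)
        k=abs(np.hypot(*u.T)-1);pts=pts[k<max(.02,np.median(k)*2)]
    print(name,e,len(pts));return e,pts
E=[rim(g[0],C[0],95,135,'6'),rim(g[1],C[1],90,130,'7')]
a,b=E[0][0][0],E[1][0][0]
o1,d1=rays('wrist',a,O[0]);o2,d2=rays('wrist',b,O[1]);print(tri(o1,d1[0],o2,d2[0]))
from scipy.optimize import least_squares
for (e,pts),o in zip(E,O):
    for z in(.045,.055,.065):
        w=plane('wrist',pts,z,o)[:,:2];r=least_squares(lambda v:np.hypot(*(w-v[:2]).T)-v[2],[.61,.12,.095],loss='soft_l1',f_scale=.002);print(z,r.x)
E
```

```text
30 [0.61110866 0.1240688  0.05244693] 0.0020083156538053255
6 ((327.1400146484375, 81.08190155029297), (226.47227478027344, 242.4241180419922), 3.7779293060302734) 56
7 ((311.8877868652344, 176.1677703857422), (214.79415893554688, 263.044677734375), 32.29894256591797) 26
(array([0.60924577, 0.11932851, 0.14556753]), np.float64(0.0045442644316841295))
0.045 [0.61460777 0.12232968 0.09967239]
0.055 [0.61428961 0.12138892 0.09672055]
0.065 [0.61397144 0.12044811 0.09376873]
0.045 [0.60671904 0.08515765 0.11339771]
0.055 [0.60678578 0.08713375 0.11004159]
0.065 [0.60685254 0.08910973 0.10668551]
```

In the tool's units: -14.6 cm / 75 = -0.1947, 4.6 cm / 75 = 0.0613.

>>> servo_tool:
  moves:
    - [0.0027, 0.0333, 0, 0]
    - [0.0053, 0.0613, -0.0133, 0]
    - [0.0053, 0.0613, -0.0467, 0]
    - [0.0053, 0.0613, -0.08, 0]
    - [0.0053, 0.0613, -0.1133, 0]
    - [0.0053, 0.0613, -0.1467, 0]
    - [0.0053, 0.0613, -0.1733, 0]
    - [0.0053, 0.0613, -0.1867, 0]
    - [0.0053, 0.0613, -0.1947, 0]
    - [0.0053, 0.0613, -0.1947, 0]
    - [0.0053, 0.0613, -0.1947, 0]

```text
time: 21.35
ee_pos: [0.613, 0.1216, 0.0962]
tcp_rot: [179.9, -0.0, 89.1]
wrist_force: [-0.2, 0.3, -1.1]
opening: 0.0113
grasp_force: 25.1
```

```bash
python3 st.py; python3 - <<'E'
from h import *
a=save('scene','s8.png');b=save('side','d8.png')
cv2.imwrite('pics/c8.png',np.hstack([cv2.resize(x[190:370,150:390],(400,300),interpolation=cv2.INTER_CUBIC) for x in(a,b)])[:,:,::-1])
E
```

```text
('time', np.float64(21.35)) ('ee_pos', array([0.613 , 0.1216, 0.0962])) ('tcp_rot', array([ 1.799316e+02, -7.900000e-03,  8.909600e+01])) ('wrist_force', array([-0.1559,  0.3445, -1.1131])) ('torque', array([ 0.0315, -0.0222,  0.0013])) ('opening', np.float64(0.0113)) ('grasp_force', np.float64(25.0901)) 102.1
```

In the tool's units: -0.4 cm / 75 = -0.0053, -0.3 cm / 75 = -0.004.

>>> servo_tool:
  moves:
    - [0, 0, -0.0013, 0]
    - [0, 0, -0.0027, 0]
    - [0, 0, -0.004, 0]
    - [0, 0, -0.0053, 0]
    - [0, 0, -0.0053, 0]

```text
time: 21.87
ee_pos: [0.6124, 0.1223, 0.0909]
tcp_rot: [-180.0, 0.0, 89.2]
wrist_force: [0.3, 0.2, -1.4]
opening: 0.0113
grasp_force: 25.1
```

View pics/c8.png

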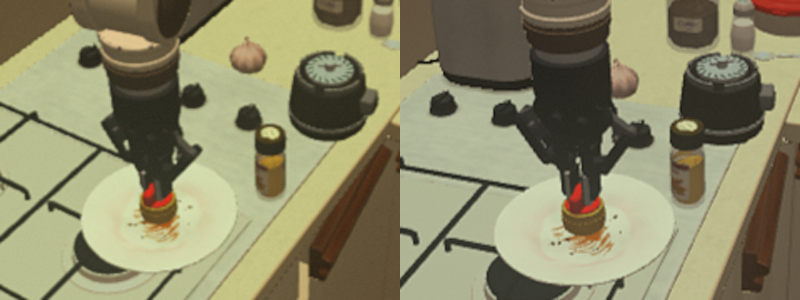

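The nut hovers over the plate's middle in both views, level, with the jar untouched. I lower by feel.

In the tool's units: -0.3 cm / 75 = -0.004, -0.2 cm / 75 = -0.0027.

>>> servo_tool:
  moves:
    - [0, 0, -0.0013, 0]
    - [0, 0, -0.0027, 0]
    - [0, 0, -0.004, 0]
    - [0, 0, -0.004, 0]

```text
time: 22.2
ee_pos: [0.6124, 0.1222, 0.0878]
tcp_rot: [-180.0, 0.0, 89.1]
wrist_force: [-1.0, 0.4, -1.1]
opening: 0.0111
grasp_force: 25.1
```

In the tool's units: -0.15 cm / 75 = -0.002, -0.07 cm / 75 = -0.0009.

>>> servo_tool:
  moves:
    - [0, 0, -0.0009, 0]
    - [0, 0, -0.002, 0]
    - [0, 0, -0.002, 0]

```text
time: 22.45
ee_pos: [0.6124, 0.1222, 0.0864]
tcp_rot: [-180.0, -0.0, 89.1]
wrist_force: [-0.6, 0.0, -0.7]
opening: 0.0112
grasp_force: 25.1
```

In the tool's units: -0.15 cm / 75 = -0.002, -0.07 cm / 75 = -0.0009.

>>> servo_tool:
  moves:
    - [0, 0, -0.0009, 0]
    - [0, 0, -0.002, 0]
    - [0, 0, -0.002, 0]

```text
time: 22.7
ee_pos: [0.6124, 0.1222, 0.0849]
tcp_rot: [-180.0, 0.0, 89.1]
wrist_force: [-0.4, 0.3, -0.3]
opening: 0.0115
grasp_force: 25.1
```

In the tool's units: -0.15 cm / 75 = -0.002, -0.07 cm / 75 = -0.0009.

>>> servo_tool:
  moves:
    - [0, 0, -0.0009, 0]
    - [0, 0, -0.002, 0]
    - [0, 0, -0.002, 0]

```text
time: 22.95
ee_pos: [0.6124, 0.1222, 0.0834]
tcp_rot: [-180.0, 0.0, 89.1]
wrist_force: [-0.2, -0.2, -1.1]
opening: 0.0113
grasp_force: 25.1
```

In the tool's units: -0.1 cm / 75 = -0.0013, -0.05 cm / 75 = -0.0007.

>>> servo_tool:
  moves:
    - [0, 0, -0.0007, 0]
    - [0, 0, -0.0013, 0]
    - [0, 0, -0.0013, 0]

```text
time: 23.2
ee_pos: [0.6125, 0.1222, 0.0825]
tcp_rot: [-180.0, 0.0, 89.1]
wrist_force: [-0.4, -0.8, -0.9]
opening: 0.0112
grasp_force: 25.1
```

In the tool's units: -0.1 cm / 75 = -0.0013, -0.05 cm / 75 = -0.0007.

>>> servo_tool:
  moves:
    - [0, 0, -0.0007, 0]
    - [0, 0, -0.0013, 0]
    - [0, 0, -0.0013, 0]

```text
time: 23.45
ee_pos: [0.6125, 0.1222, 0.0823]
tcp_rot: [180.0, -0.0, 89.1]
wrist_force: [-2.3, -1.2, 5.3]
opening: 0.0111
grasp_force: 25.8
```

Contact at z≈0.082 (5 N). I release, then rise.

>>> servo_tool:
  moves:
    - [0, 0, 0, 0]
    - [0, 0, 0, 0]
    - [0, 0, 0, 0]
    - [0, 0, 0, 0]
    - [0, 0, 0, 0]
    - [0, 0, 0, 0]
    - [0, 0, 0, 0]
    - [0, 0, 0, 0]
  claw: 0

```text
time: 24.12
ee_pos: [0.6125, 0.1222, 0.0816]
tcp_rot: [-180.0, 0.0, 89.1]
wrist_force: [-0.5, -0.3, -0.5]
opening: 0.0853
grasp_force: 0.0
```

In the tool's units: 14 cm / 75 = 0.1867, 13 cm / 75 = 0.1733.

>>> servo_tool:
  moves:
    - [0, 0, 0.0133, 0]
    - [0, 0, 0.0333, 0]
    - [0, 0, 0.06, 0]
    - [0, 0, 0.0933, 0]
    - [0, 0, 0.1333, 0]
    - [0, 0, 0.1733, 0]
    - [0, -0.0267, 0.1867, 0]
    - [0, -0.0667, 0.1867, 0]
    - [0, -0.0667, 0.1867, 0]
    - [0, -0.0667, 0.1867, 0]

```text
time: 24.95
ee_pos: [0.6126, 0.0711, 0.2226]
tcp_rot: [179.9, -0.0, 89.0]
wrist_force: [0.1, 0.8, 0.2]
opening: 0.0855
grasp_force: 0.0
```

```bash
python3 - <<'E'
from wing import *
o=get_obs();print(o['ee_pos'],o['tcp_rot'],o['opening'],o['wrist_force'],o['time']);w=save('wrist','w9.png')
try:
    c,s,r=wing(w,(315,200),130);print(c,s);print(plane('wrist',c,.085,o))
except Exception as e:print(e)
b=save('side','d9.png')
h=cv2.cvtColor(b,cv2.COLOR_RGB2HSV);m=(((h[...,0]<6)|(h[...,0]>172))&(h[...,1]>170)&(h[...,2]>90));m[:270]=0;m[370:]=0;m[:,:190]=0;m[:,320:]=0
y,x=np.nonzero(m);print(len(x),plane('side',(x.mean(),y.mean()),.088),x.min(),x.max(),y.min(),y.max())
E
```

```text
[0.61262173 0.0710841  0.2225729 ] [ 1.79939891e+02 -8.28612255e-03  8.90208476e+01] 0.08545393083209266 [0.09048657 0.80825562 0.16600524] 24.95
[317.5770751  161.92358366] [303 135  33  52 759]
[[0.61569449 0.1209741  0.085     ]]
175 [[0.60879545 0.12397638 0.088     ]] 250 270 303 324
```

```bash
python3 -c "
from workcell import *
print(job_done())"
```

```text
the job is handed in; nothing more can be done
None
```

The wing nut came free at about 1.8 rad clockwise and now stands released in the middle of the plate, within about 5 mm of my measured centre. The job is handed in at about 25 s; no verdict was returned, and I inferred wings-up from the level set-down rather than a final viewed picture.

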